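Clip the scraps tray onto the chopping board

ROBOT

A 6-joint arm with a two-finger parallel gripper is mounted at the origin on a cart in front of the work surface, level with it; the furniture and walls round the work are solid. World frame = base frame: x ahead of the robot, y to its left, z up, the work surface at z = 0. Lengths are in m, angles in rad, forces in N, time in s.
With the tool pointing down it reaches from about 0.35 to 0.725 m from the base axis. Payload 6 kg.
Tool frame: the origin (TCP) lies midway between the tips of the shut fingers; the grasp point (between the pads) lies 19 mm behind it (manip.pinch_z is the distance from the TCP to the grasp point, in m); z points along the fingers, y is the line along which they close (so a half turn about z gives the same grasp; the last joint's range is limited). The gripper opens to 85 mm and grips with 20 to 120 N. Pads are 22 mm wide; open, the fingers measure 114 mm over their backs; the gripper's body (76 mm by 85 mm) begins 54 mm behind the grasp point. The pads swing forward as they close: fully open they stand 13 mm farther back than shut.
Start: joints at [-0.939, 0.04, 0.085, 0, -1.615, -0.334], TCP at [0.176, -0.574, 0.231] pointing down, gripper open.
Joint ranges: [-2.56, 2.56], [-1.29, 2.01], [-1.08, 1.49], [-3.29, 1.98], [-2.81, -0.18], [-2.99, 2.99]. Speed limits (rad/s): [2.57, 2.57, 3.01, 3.14, 3.14, 3.14].

INTERFACE

Orientations are given as a unit quaternion [x, y, z, w].
In Python, from workcell import manip, vision, ticket gives the robot as it stands.
- The arm moves only by the tool carry_out, never from a script. Its argument "increments" is text: rows parted by semicolons, each of 7 numbers parted by spaces: the turn, a rotation vector about the tool's x, y, z in degrees, then the shift along the tool's x, y, z in mm, then the finger opening in mm, from 0 to 85.4. In form: ax ay az tx ty tz gripper; .... A call has 1 to 8 rows; each row shifts and turns the commanded pose from where the row before left it, along the tool's axes as they then stand; what a row does not reach is not made up. A row lasts 1/8 s, in which the tool goes at most 62.5 mm and 10.7 degrees, less where a joint would pass 70% of its speed; a pose out of reach is approached as far as the arm can. A call with a gripper value outside its range is refused whole. The fingers move at their own pace and stop on an object; "force" is the grip in N (left out, the last holds). Time passes only in rows, so rows that do not move let the fingers close. It gives the time, the measured TCP pose, the force, the opening and the grip force at its end, in the units of the state.
- manip.state(): the state, without advancing time (a new reading comes with each control period).
- vision.get_image(name): name is "scene" or "side" or "wrist"; returns the picture (480x640x3 uint8, red, green, blue); there is no depth.
- vision.camera_params(name): a dict with "vertical_fov" (degrees; the focal length in pixels is half the picture's height over the tangent of half this angle, whatever the lens; pixels are square), "cx", "cy" (the principal point, pixels), "D" ([k1, k2, p1, p2, k3] as OpenCV has them; the pictures are not rectified), "extrinsics" (4x4, takes a point from world to camera coordinates). Camera axes: x right, y up, looking along -z (the intrinsics and any distortion apply to the point x, -y, -z); pixel columns grow to the right and rows downward; lengths in m; the calibration is good to about 2 mm. A picture is of the moment at which its call begins: read the wrist's pose just before it. camera_params takes no time and is no camera call; for the wrist camera it gives the pose at the moment of the call.
- ticket.job_done(): hands the job in; it is judged then, once.
The state is a dict: "t": time; "joints": joint angles; "joint_velocities": joint speeds; "joint_torque": joint torques, N m; "tool_pos": TCP position; "orientation": TCP orientation; "contact_force": force on the tool from outside, world axes, zero at the start; "torque": the same for the moment, N m; "finger_gap": opening from 0.0 (shut) to 1.0 (fully open); "grip_force": force on a finger pad.
Only numpy, scipy, OpenCV 4.12 (cv2) and the standard library are available. Lean on these libraries where they do the work, as an engineer would, in place of code of your own. Each camera call takes 0.05 s, during which the arm holds its last target. There are 200 camera calls.

TASK

Clip the small scraps tray onto the long edge of the marble chopping board that faces it: press the tray's sprung lever down to open the jaw, slide the tray along the worktop until the board's edge is fully home in the clip, about in the middle of that edge and square to it, then let go so that the jaw closes on the board. Keep the tray down on the worktop, and do not shove the board out of place or disturb the other things.

Things in the scene. Friction and masses are not known exactly. Their poses are not given: they have to be found in the camera images.
- tray: Grey plastic open scraps tray, 0.4 kg, loose, flat on the worktop: 200 mm long (its x, -117 to +85 mm), 110 mm wide, walls 32 mm high. Origin: underside, z up. Clip at the +x end: upright stop block 90 mm wide, front face at x = 45 mm; below it a lower jaw plate 80 mm wide, 11 mm thick, on to x = 85 mm, which slides under the board; above it a sprung steel lever. It goes on along tray +x.
- hinge (a point): Middle of the lever's hinge pin, which runs across the tray (tray x = 35 mm, 50 mm above the worktop). The steel lever is 72 mm wide. Backward of the pin its tail rises at 0.35 rad over the tray (lever shut) and ends in a shallow finger dish.
- nose (a point): Middle of the lower end of the upper jaw, a blunt downturned nose 60 mm wide on the lever, 41 mm ahead of the hinge; lever shut: tray x = 76 mm, 19 mm above the worktop. Pushing alone does not open it: the nose butts against the board's edge. It must be above the board's top (30 mm) to pass.
- lever (a joint): Angle of the sprung lever (rad): 0 = jaw shut, grows as the tail is pressed down, 0.45 = end stop. The nose clears the board's top (30 mm up) by about 2 mm at 0.30; let go on the board it reads about 0.18 (the spring draws the tray's front up 2 to 3 mm until the lower jaw meets the board). The tail is level at 0.35. Spring: about 5 to 9 N at the dish.
- dish (a point): Centre of the floor of the finger dish on the lever's tail, 66 mm behind the hinge: lever shut, tray x = -26 mm and 75 mm above the worktop; at lever 0.35, x = -31 mm and 52 mm. Inside 30 mm (tray x) by 66 mm (tray y); lips over its floor 8 mm in front (towards the jaw), 4 mm behind, 5 mm at the sides. Fingertips in it can press the tail and push the tray by the lips.
- throat (a point): Middle of the stop block's front face, tray x = 45 mm, 22 mm above the worktop; the board's edge touches this face when fully home. Axes as the tray's.
- board: Rectangular marble chopping board, 2.4 kg, loose, on four rubber feet: 160 mm (its x) by 240 mm (its y), slab 16 mm thick with underside 14 mm and top 30 mm above the worktop. Origin: on the worktop below its centre, z up. The edge to clip is the 240 mm one at its x = -80 mm, facing the tray; the clip goes on along board +x.
- board_edge (a point): Middle of that long edge, at the board's top (board x = -80 mm, 30 mm above the worktop). Axes as the board's.
- salt_shaker: Bystander: salt shaker, 44 mm across, 90 mm tall, to the right; origin at its underside.
- spice_jar: Bystander: spice jar with a dark cap, 41 mm across, 105 mm tall, behind to the left; origin at its underside.

How it is judged:
At the end, for the whole second after the job is handed in: Board's long edge home in the clip: stop face within 4 mm of the edge, 30 mm of its middle, square within 0.06 rad; jaw let go and resting on the board (lever 0.12 to 0.30); tray level within 0.05 rad, board within 0.03 rad and within 15 mm of where it stood; both at rest (x of throat in the frame of board_edge between -0.004 and 0.004 m and y of throat in the frame of board_edge between -0.03 and 0.03 m and angle between the x axis of tray and the x axis of board, either way round below 0.06 rad and value of joint lever between 0.12 and 0.3 rad and angle between tray's own z axis and vertical below 0.05 rad and angle between board's own z axis and vertical below 0.03 rad and distance of board from where it was at the start of the episode below 0.015 m and linear speed of each of tray, board below 0.02 m/s); the robot touches nothing.
It fails at once if the tray is lifted off the worktop (its origin more than 25 mm up) (height (world z) of tray above 0.025 m).
It fails at once if the board is shoved more than 25 mm (distance of board from where it was at the start of the episode above 0.025 m).
It fails at once if the salt shaker or the spice jar is moved more than 30 mm (distance of any of salt_shaker, spice_jar from where it was at the start of the episode above 0.03 m).
It also fails if it takes over 56 s, if anything falls off the work surface, if the arm or the gripper's body presses on something with over 40 N, if the wrist force passes 120 N, or if a joint passes its speed limit or range.

## Working session

There is one attempt and no reset: what is moved stays moved. The work goes in short steps, Python scripts to look and compute and a tool call to move; the robot and the scene stay as the last step left them, time stands still between calls to the robot, and variables do not carry over. Pictures are saved under pics/ and viewed, at most 10 in all, crops included, and the job is handed in when it is done.

Besides the shell and the picture viewer there is one more tool, called as name(argument=value, ...), one argument or row to a line, values as JSON. carry_out: Moves the arm, as the interface text tells. Its arguments: {"type":"object","properties":{"increments":{"type":"string"},"force":{"type":"number"}},"required":["increments"]}

```bash
ls; mkdir -p pics
python3 - <<'E'
from workcell import manip, vision, ticket
import cv2,numpy as np,json
for n in("scene","side"):
    im=vision.get_image(n); cv2.imwrite(f"pics/{n}0.png",im[:,:,::-1]); p=vision.camera_params(n); print(n,p)
print(manip.state())
E
```

```text
pics
scene {'vertical_fov': 50.32464880834091, 'cx': 318.24859564444534, 'cy': 247.44521306516205, 'D': array([-0.09228424,  0.        ,  0.        ,  0.        ,  0.        ]), 'extrinsics': array([[ 0.58179789,  0.81331485,  0.00549252, -0.36353625],
       [-0.61258811,  0.43374745,  0.66075635,  0.21224356],
       [ 0.53502059, -0.3877913 ,  0.75058036, -1.13448394],
       [ 0.        ,  0.        ,  0.        ,  1.        ]])}
side {'vertical_fov': 53.007247072305965, 'cx': 313.92087590644957, 'cy': 231.22036685533965, 'D': array([-0.00230609,  0.        ,  0.        ,  0.        ,  0.        ]), 'extrinsics': array([[ 0.87821983, -0.47774662,  0.02209288, -0.39621449],
       [ 0.18161903,  0.3758836 ,  0.9086947 , -0.22097416],
       [-0.44243017, -0.79402121,  0.41687631, -0.56065135],
       [ 0.        ,  0.        ,  0.        ,  1.        ]])}
{'t': 0.1, 'joints': array([-9.39297668e-01,  4.07692782e-02,  8.39033772e-02, -4.22089015e-04,
       -1.61551302e+00, -3.33698472e-01]), 'joint_velocities': array([ 0.00059876, -0.00200251,  0.00191126,  0.00379678,  0.00073333,
        0.00130278]), 'joint_torque': array([-6.33911724e-03, -3.69347763e+01,  3.48280513e+01,  6.95169613e+00,
       -4.46298800e-03,  4.51433493e-06]), 'tool_pos': array([ 0.17603368, -0.57327911,  0.23036207]), 'orientation': array([-1.48359601e-01,  9.88933141e-01,  7.98771445e-04, -1.80465547e-04]), 'contact_force': array([-0.12281059, -0.85617368,  0.03052403]), 'torque': array([0.04409362, 0.05974087, 0.01878185]), 'grip_force': 0.0, 'finger_gap': 0.9953239866095105}
```

View pics/scene0.png

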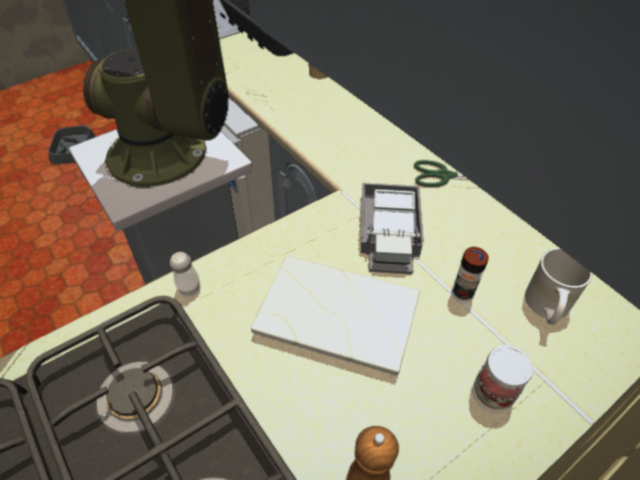

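View pics/side0.png

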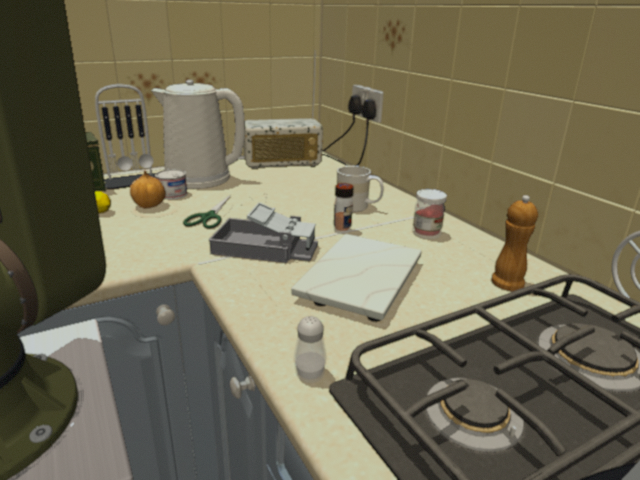

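The scene view shows the board (top corners near (290,258), (419,288), (397,368) and (255,325)) with the tray above it near (392,225). The shaker is at (185,272) and the jar at (468,275). The side view shows the tray at (265,238), the board at (360,275) and the shaker at (310,350). I'll zoom in for corner pixels.

```bash
cat > h.py <<'E'
import numpy as np,cv2
from workcell import vision
class Cam:
    def __init__(s,n):
        p=vision.camera_params(n); s.E=np.array(p["extrinsics"]); f=240/np.tan(np.radians(p["vertical_fov"]/2))
        s.K=np.array([[f,0,p["cx"]],[0,f,p["cy"]],[0,0,1]]); s.D=np.array(p["D"])
        s.R=s.E[:3,:3]; s.c=-s.R.T@s.E[:3,3]
    def ray(s,uv):
        q=cv2.undistortPoints(np.array(uv,float).reshape(-1,1,2),s.K,s.D).reshape(-1,2)
        d=np.c_[q[:,0],-q[:,1],-np.ones(len(q))]@s.R
        return d/np.linalg.norm(d,axis=1)[:,None]
    def plane(s,uv,z):
        d=s.ray(uv); return s.c+d*((z-s.c[2])/d[:,2])[:,None]
    def proj(s,P):
        X=np.atleast_2d(P)@s.R.T+s.E[:3,3]
        return cv2.projectPoints(X*[1,-1,-1],np.zeros(3),np.zeros(3),s.K,s.D)[0].reshape(-1,2)
def tri(a,ua,b,ub):
    da,db=a.ray(ua)[0],b.ray(ub)[0]
    t=np.linalg.lstsq(np.c_[da,-db],b.c-a.c,rcond=None)[0]
    p,q=a.c+t[0]*da,b.c+t[1]*db
    return (p+q)/2,np.linalg.norm(p-q)
E
python3 - <<'E'
import cv2
a=cv2.imread("pics/scene0.png")[175:385,245:435]; b=cv2.imread("pics/side0.png")[195:325,205:430]
a=cv2.resize(a,None,fx=2.85,fy=2.85,interpolation=cv2.INTER_CUBIC)
cv2.imwrite("pics/a.png",a)
cv2.imwrite("pics/b.png",cv2.resize(b,None,fx=3.5,fy=3.5,interpolation=cv2.INTER_CUBIC))
E
```

```text
(no output)
```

View pics/a.png

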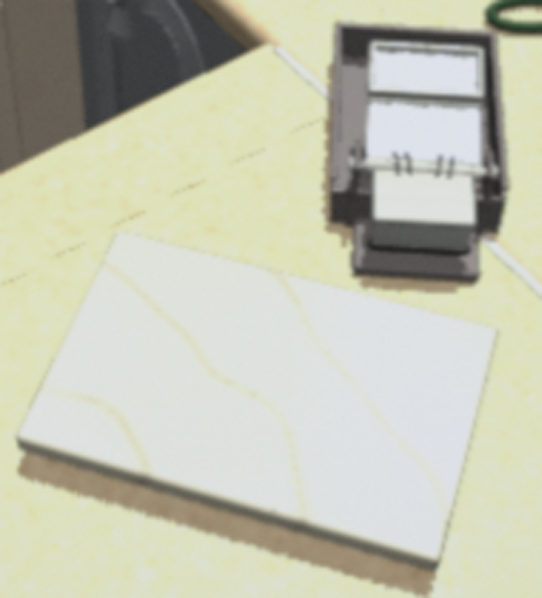

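View pics/b.png

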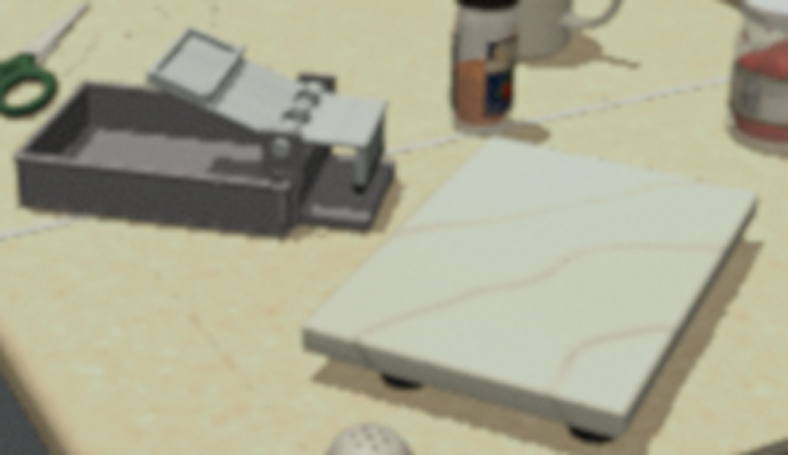

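Crops: the board's top corners are clear in both views. The dish, tray rim and jaw plate can also be seen.

```bash
cat > m.py <<'E'
from h import *
S,T=Cam("scene"),Cam("side")
fs=lambda p:np.array(p)/2.85+[245,175]-.3
ft=lambda p:np.array(p)/3.5+[205,195]-.35
print(S.c,T.c)
bs=dict(A=(119,234),B=(497,329),C=(438,556),D=(19,438)); bt=dict(A=(303,333),B=(490,138),C=(755,198),D=(622,415))
for k in bs: print(k,S.plane(fs(bs[k]),.03).round(4),T.plane(ft(bt[k]),.03).round(4),tri(S,fs(bs[k]),T,ft(bt[k])))
P={k:(S.plane(fs(bs[k]),.03)[0]+T.plane(ft(bt[k]),.03)[0])/2 for k in bs}
for a,b in("AB","BC","CD","DA"): d=P[b]-P[a];print(a,b,np.hypot(*d[:2]),np.degrees(np.arctan2(d[1],d[0])))
print("mid AB",(P['A']+P['B'])/2,"ctr",sum(P.values())/4)
# tray
ts=dict(rimFL=(337,24),rimFR=(496,35)); tt=dict(rimFL=(18,157),rimFR=(90,85))
print(S.plane([fs(v) for v in ts.values()],.032).round(4),T.plane([ft(v) for v in tt.values()],.032).round(4))
ds=[(370,41),(484,48),(483,97),(367,94)]; dt=[(150,76),(192,30),(243,48),(207,100)]
D=[]
for a,b in zip(ds,dt): r=tri(S,fs(a),T,ft(b)); D.append(r[0]); print(r)
D=np.array(D); print("dish",D.mean(0), "axis",(D[2]+D[3]-D[0]-D[1])/2, np.degrees(np.arctan2(*((D[2]+D[3]-D[0]-D[1])[[1,0]]))))
ps=[(356,262),(478,270)]; pp=S.plane([fs(v) for v in ps],.011); print("plate",pp.round(4))
E
python3 m.py
```

```text
[ 0.94849476 -0.23633368  0.71327682] [ 0.14004747 -0.55139864  0.44327383]
A [[0.447  0.0585 0.03  ]] [[0.4363 0.0513 0.03  ]] (array([0.44155127, 0.06172966, 0.02272856]), np.float64(0.00028320727391592396))
B [[0.6359 0.1988 0.03  ]] [[0.6285 0.1962 0.03  ]] (array([0.63330338, 0.20237423, 0.02574411]), np.float64(0.001690888072702348))
C [[0.7266 0.0731 0.03  ]] [[0.7181 0.0668 0.03  ]] (array([0.7252587 , 0.07490344, 0.02498799]), np.float64(0.0008799086571414807))
D [[ 0.5384 -0.0673  0.03  ]] [[ 0.5299 -0.0702  0.03  ]] (array([ 0.53473258, -0.06531032,  0.02492103]), np.float64(0.0015777702261550207))
A B 0.2379544461647587 36.80968981392312
B C 0.1562309294180099 -54.73860179307121
C D 0.23378441097815633 -143.6286952048354
D A 0.15438516862219162 126.79321087271298
mid AB [0.53693281 0.12618937 0.03      ] ctr [0.58259757 0.06338969 0.03      ]
[[0.3749 0.2887 0.032 ]
 [0.448  0.3731 0.032 ]] [[0.3745 0.2865 0.032 ]
 [0.4448 0.3658 0.032 ]]
(array([0.4424403 , 0.25684944, 0.08096007]), np.float64(0.002263371177507313))
(array([0.49024395, 0.31244426, 0.08087746]), np.float64(0.0032531984135105527))
(array([0.51476926, 0.2912241 , 0.0712093 ]), np.float64(0.0008243435154993955))
(array([0.46801832, 0.23485757, 0.06871434]), np.float64(0.001646875935690168))
dish [0.47886796 0.27384384 0.07544029] axis [ 0.02505167 -0.02160601 -0.01095695] -40.776392801628724
plate [[0.5375 0.1745 0.011 ]
 [0.5866 0.2325 0.011 ]]
```

Measured so far: the tray's +x points to about -41° and the board's to about -53.4°. The tray origin is near (0.4985, 0.256) and the board edge's middle near (0.537, 0.126). Checked sizes come out right, at 0.238 against 0.24 and 0.111 against 0.11. The tray needs about -12.5° of yaw, which is easiest by gripping its rear wall. First I'll move over with the tool y turned to 139° and look with the wrist camera.

carry_out(
  increments="0 0 -10.6 0 0 0 85; 0 0 -10.6 0 0 0 85; 0 0 -10.6 0 0 0 40; 0 0 0 -53.7 10.3 -2 40; 0 0 0 -53.7 10.3 -2 40; 0 0 0 -53.7 10.3 -2 40; 0 0 0 -53.7 10.3 -2 40; 0 0 0 -53.7 10.3 -2 40",
)

```text
t: 1.1
tool_pos: [0.3143, -0.3358, 0.241]
orientation: [-0.413, 0.911, 0.0, 0.0]
contact_force: [0.7, 0.0, 0.7]
finger_gap: 0.464
grip_force: 0.0
```

carry_out(
  increments="0 0 0 -53.7 10.3 -2 40; 0 0 0 -53.7 10.3 -2 40; 0 0 0 -53.7 10.3 -2 40; 0 0 0 -53.7 10.3 -2 40; 0 0 0 -53.7 10.3 -2 40; 0 0 0 -37.8 32.8 -4 40; 0 0 0 -37.8 32.8 -4 40; 0 0 0 -37.8 32.8 -4 40",
)

```text
t: 2.1
tool_pos: [0.4519, 0.0505, 0.2631]
orientation: [-0.414, 0.91, 0.0, -0.0]
contact_force: [0.6, -0.6, 0.2]
finger_gap: 0.468
grip_force: 0.0
```

carry_out(
  increments="0 0 0 -37.8 32.8 -4 40; 0 0 0 -37.8 32.8 -4 40; 0 0 0 -37.8 32.8 -4 40; 0 0 0 0 0 0 40; 0 0 0 0 0 0 40",
)

```text
t: 2.72
tool_pos: [0.4526, 0.1988, 0.275]
orientation: [-0.414, 0.91, -0.0, -0.0]
contact_force: [-0.1, -0.1, 0.9]
finger_gap: 0.47
grip_force: 0.0
```

Run:
```python
from workcell import manip, vision
import cv2
from h import *
s=manip.state(); print(s['t'],s['tool_pos'],s['orientation'],s['joints'],s['contact_force'])
c=Cam("wrist"); print(c.c, c.ray([320,240]))
np.savez("w1.npz",E=c.E,K=c.K,D=c.D)
im=vision.get_image("wrist"); cv2.imwrite("pics/w1.png",im[:,:,::-1])
```

```text
2.725 [0.45262405 0.19875453 0.27496341] [-4.13819506e-01  9.10358846e-01 -1.40167221e-04 -4.11073752e-04] [ 8.22512049e-01 -2.31738074e-01 -8.85862462e-02 -5.89828250e-05
 -1.71481482e+00 -1.54002536e+00] [-0.13204824 -0.12350637  0.8845574 ]
[0.40733515 0.14617593 0.41785319] [[ 0.18601662  0.22202243 -0.95713315]]
```

View pics/w1.png

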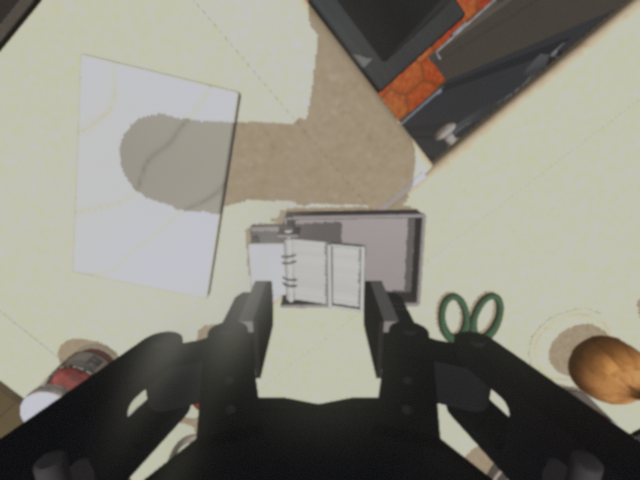

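The wrist view shows the board's top corners at (83,55), (240,93), (209,296) and (75,270). The tray's rear rim corners are at (424,213) and (419,303), and the dish is at (330–364, 243–308).

```bash
cat > w.py <<'E'
from h import *
z=np.load("w1.npz")
c=Cam("scene"); c.E,c.K,c.D=z["E"],z["K"],z["D"]; c.R=c.E[:3,:3]; c.c=-c.R.T@c.E[:3,3]
im=cv2.imread("pics/w1.png"); g=cv2.cvtColor(im,6)
def sub(pts): return cv2.cornerSubPix(g,np.float32(pts).reshape(-1,1,2),(5,5),(-1,-1),(3,50,.01)).reshape(-1,2)
b=sub([(240,93),(209,296),(75,270),(83,55)]); print(b.round(1))
P=c.plane(b,.03); print(P.round(4))
for i in range(4): d=P[(i+1)%4]-P[i];print(np.hypot(*d[:2]).round(4),np.degrees(np.arctan2(d[1],d[0])).round(2))
print("edge mid",(P[0]+P[1])/2,"ctr",P.mean(0))
t=sub([(424,213),(419,303)]); print(t); R=c.plane(t,.032); d=R[1]-R[0]
print("rear",R.round(4),np.hypot(*d[:2]),np.degrees(np.arctan2(d[1],d[0])), R.mean(0))
D=c.plane([(331,243),(365,245),(362,308),(329,304)],.078); print("dish",D.round(4),D.mean(0))
E
python3 w.py
```

```text
[[238.9  91.7]
 [207.1 296.5]
 [ 73.1 270.8]
 [ 81.3  53.6]]
[[ 0.4412  0.0618  0.03  ]
 [ 0.6319  0.2004  0.03  ]
 [ 0.7263  0.0738  0.03  ]
 [ 0.5345 -0.0659  0.03  ]]
0.2357 36.01
0.1579 -53.26
0.2373 -143.94
0.1582 126.18
edge mid [0.53651062 0.13107283 0.03      ] ctr [0.58347013 0.06751379 0.03      ]
[[423.74396 215.54233]
 [417.62802 303.31888]]
rear [[0.3759 0.2905 0.032 ]
 [0.4459 0.3733 0.032 ]] 0.10843989700802296 49.751971317449545 [0.41089168 0.33189622 0.032     ]
dish [[0.4671 0.2347 0.078 ]
 [0.4425 0.2589 0.078 ]
 [0.4893 0.3117 0.078 ]
 [0.5128 0.285  0.078 ]] [0.47794481 0.27257106 0.078     ]
```

The two estimates agree: edge middle (0.5365, 0.130), board direction -53.8°, tray direction -40.5°, rear wall middle (0.411, 0.331). I'll descend over the rear wall.

carry_out(
  increments="0 0 0 -24.1 39 0 40; 0 0 0 -24.1 39 0 40; 0 0 0 -24 39 0 40; 0 0 0 0 0 50 40; 0 0 0 0 0 50 40; 0 0 0 0 0 50 40; 0 0 0 0 0 45 40; 0 0 0 0 0 0 40",
)

```text
t: 3.78
tool_pos: [0.4111, 0.3274, 0.077]
orientation: [-0.413, 0.911, -0.002, -0.003]
contact_force: [0.4, -0.0, 1.2]
finger_gap: 0.468
grip_force: 0.0
```

Run:
```python
from workcell import manip, vision
import cv2,numpy as np
s=manip.state(); print(s['tool_pos'])
im=vision.get_image("wrist"); j=vision.get_image("side")[150:300,180:380]
cv2.imwrite("pics/w2.png",np.hstack([im[:,120:520],cv2.resize(j,(400,300),interpolation=2)[np.r_[0:300,[299]*180]]])[:,:,::-1])
```

```text
[0.41110502 0.3274182  0.07700954]
```

View pics/w2.png

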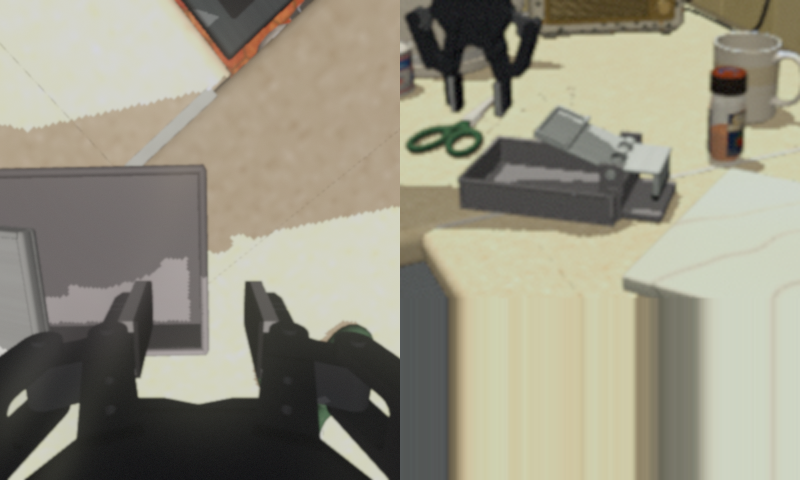

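The wall at crop column 205 lies between the fingers (140 and 260). I'll descend and grip.

carry_out(
  increments="0 0 0 0 0 22 40; 0 0 0 0 0 21 40; 0 0 0 0 0 20 40; 0 0 0 0 0 0 40; 0 0 0 0 0 0 0; 0 0 0 0 0 0 0; 0 0 0 0 0 0 0; 0 0 0 0 0 0 0",
  force=25,
)

```text
t: 4.88
tool_pos: [0.4129, 0.3315, 0.0193]
orientation: [-0.414, 0.91, 0.001, 0.002]
contact_force: [-1.9, 1.0, 5.8]
finger_gap: 0.026
grip_force: 27.7
```

The wall is gripped (2 mm gap). Next I'll turn the tray -13.3° and bring it to a standoff in front of the edge.

carry_out(
  increments="0 0 2.3 0 0 -0.5 0; 0 0 3 0 0 -0.5 0; 0 0 3 0 0 0 0; 0 0 3 0 0 0 0; 0 0 2 4.7 -7.9 0 0; 0 0 0 4.7 -7.9 0 0; 0 0 0 4.6 -7.9 0 0; 0 0 0 0 0 0 0",
)

```text
t: 5.88
tool_pos: [0.4153, 0.3022, 0.0193]
orientation: [-0.305, 0.952, -0.0, 0.001]
contact_force: [0.3, 0.7, 7.1]
finger_gap: 0.027
grip_force: 27.6
```

carry_out(
  increments="0 0 0 0 0 0 0; 0 0 0 0 0 0 30; 0 0 0 0 0 0 30; 0 0 0 0 0 0 30; 0 0 0 0 0 -30 30; 0 0 0 0 0 -60 30; 0 0 0 0 0 -60 30; 0 0 0 0 0 -10 30",
)

```text
t: 6.88
tool_pos: [0.4162, 0.3039, 0.1835]
orientation: [-0.305, 0.952, 0.002, 0.003]
contact_force: [0.5, -0.4, -0.9]
finger_gap: 0.35
grip_force: 0.0
```

carry_out(
  increments="0 0 -10.1 0 0 -8 30; 0 0 -10.1 0 0 -8 30; 0 0 -10.1 0 0 -8 30; 0 0 -10.1 0 0 -8 30; 0 0 -10.1 0 0 -8 30; 0 0 -10.1 0 0 -8 30; 0 0 -10.1 0 0 -8 30; 0 0 -10.1 0 0 -8 30",
)

```text
t: 7.88
tool_pos: [0.4146, 0.3027, 0.2415]
orientation: [0.851, -0.525, -0.0, 0.001]
contact_force: [-0.2, -0.4, 0.6]
finger_gap: 0.351
grip_force: 0.0
```

carry_out(
  increments="0 0 -10 0 0 -8 30; 0 0 0 40 0 -8 30; 0 0 0 40 0 0 30; 0 0 0 40 0 0 30; 0 0 0 0 0 0 30; 0 0 0 0 0 0 30",
)

```text
t: 8.62
tool_pos: [0.4857, 0.2063, 0.2575]
orientation: [0.892, -0.451, -0.0, 0.001]
contact_force: [0.0, 0.1, -0.2]
finger_gap: 0.352
grip_force: 0.0
```

Run:
```python
from workcell import manip, vision
import cv2
from h import *
s=manip.state(); print(s['t'],s['tool_pos'],s['orientation'],s['joints'])
c=Cam("wrist"); np.savez("w3.npz",E=c.E,K=c.K,D=c.D)
im=vision.get_image("wrist"); cv2.imwrite("pics/w3.png",im[:,:,::-1])
```

```text
8.625 [0.48574617 0.20626318 0.25746376] [ 8.92343622e-01 -4.51356131e-01 -4.69102059e-04  5.31921557e-04] [ 7.82707686e-01 -1.46481213e-01 -4.68326577e-02 -5.59029018e-04
 -1.67174972e+00 -1.48536584e-01]
```

View pics/w3.png

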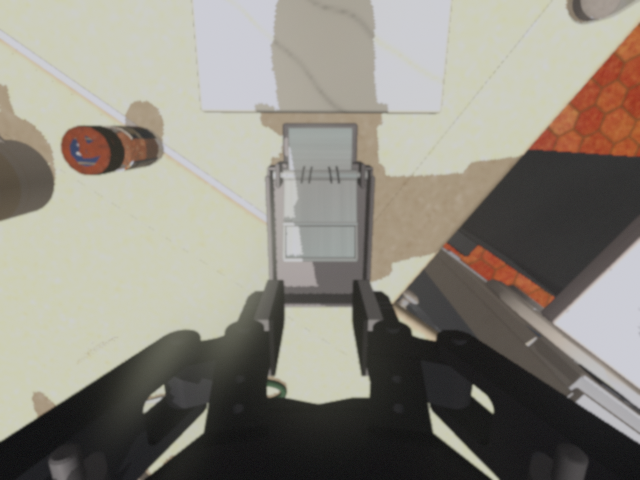

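The picture shows the tray squared up: board edge corners at (201,110) and (443,113), plate front corners at (283,125) and (356,124), dish at (285–356, 224–259). Now for the numbers.

```bash
cat > w3.py <<'E'
from h import *
z=np.load("w3.npz")
c=Cam("scene"); c.E,c.K,c.D=z["E"],z["K"],z["D"]; c.R=c.E[:3,:3]; c.c=-c.R.T@c.E[:3,3]
P=c.plane([(201.5,110),(443,113)],.03); d=P[0]-P[1]; L=np.hypot(*d[:2]); n=d[:2]/L; u=np.array([n[1],-n[0]])
E=P.mean(0)[:2]; print("edge",P.round(4),L,"dir u deg",np.degrees(np.arctan2(u[1],u[0])),E)
rel=lambda p:np.c_[(p[:,:2]-E)@u,(p[:,:2]-E)@n].round(4)
pl=c.plane([(283,125),(356,124)],.011); print("plate",rel(pl))
di=c.plane([(285,224),(356,225),(357,260),(285,259)],.078); print("dish",rel(di),di.mean(0))
st=c.plane([(267,168),(373,168)],.032); print("walls front",rel(st))
s=c.plane([(272,295),(367,295)],.032);print("rear",rel(s))
print("tcp",rel(np.array([[.48575,.20626]])))
E
python3 w3.py
```

```text
edge [[0.6343 0.2002 0.03  ]
 [0.4397 0.0604 0.03  ]] 0.23963070698944067 dir u deg -54.31932771083187 [0.53698292 0.130328  ]
plate [[-0.0127  0.0411]
 [-0.0108 -0.0358]]
dish [[-0.1033  0.0343]
 [-0.1035 -0.0327]
 [-0.1386 -0.0351]
 [-0.1384  0.0348]] [0.46672493 0.22875293 0.078     ]
walls front [[-0.0557  0.0563]
 [-0.0544 -0.053 ]]
rear [[-0.199   0.0546]
 [-0.1977 -0.054 ]]
tcp [[-0.0916  0.0027]]
```

The tray is square to within about 1° and the lateral offset is 2 mm. The plate's front is 12 mm short of the edge, so the throat has about 52 mm to go. The dish centre is at u = -0.122. I'll move above the dish and down close to it.

carry_out(
  increments="0 0 0 -16 1.5 0 26; 0 0 0 -16 0 0 26; 0 0 0 0 0 44 26; 0 0 0 0 0 44 26; 0 0 0 0 0 44 26; 0 0 0 0 0 35 26; 0 0 0 0 0 0 26; 0 0 0 0 0 0 26",
)

```text
t: 9.68
tool_pos: [0.4663, 0.2322, 0.0934]
orientation: [0.893, -0.451, 0.001, -0.001]
contact_force: [-0.4, -0.9, 1.2]
finger_gap: 0.304
grip_force: 0.0
```

Run:
```python
from workcell import manip, vision
import cv2,numpy as np
s=manip.state(); print(s['tool_pos'],s['contact_force'])
E0=np.array([.53698,.13033]);a=np.radians(-54.3);u=np.array([np.cos(a),np.sin(a)]);n=np.array([-u[1],u[0]])
d=s['tool_pos'][:2]-E0; print(d@u,d@n)
a=vision.get_image("side")[160:290,200:345]; b=vision.get_image("wrist")[100:480,170:470]
cv2.imwrite("pics/p1.png",np.hstack([cv2.resize(a,(424,380),interpolation=2),b])[:,:,::-1])
```

```text
[0.46627735 0.23215071 0.09339189] [-0.42460492 -0.88293587  1.19167549]
-0.12394483063587819 0.0020001217551854425
```

View pics/p1.png

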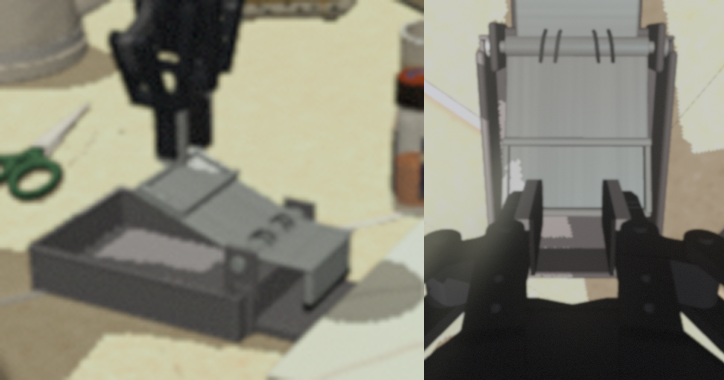

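The fingers are centred over the dish, both inside its sides. I'll descend and press in small steps.

carry_out(
  increments="0 0 0 0 0 8 26; 0 0 0 0 0 8 26; 0 0 0 0 0 4 26; 0 0 0 -0.5 0 4 26; 0 0 0 -0.5 0 4 26; 0 0 0 0 0 0 26",
)

```text
t: 10.52
tool_pos: [0.4654, 0.2324, 0.0635]
orientation: [0.893, -0.451, 0.0, -0.001]
contact_force: [-2.2, 2.0, 5.3]
finger_gap: 0.306
grip_force: 2.4
```

carry_out(
  increments="0 0 0 -0.5 0 4 26; 0 0 0 -0.5 0 4 26; 0 0 0 0 0 4 26; 0 0 0 0 0 3 26; 0 0 0 0 0 0 26; 0 0 0 0 0 0 26",
)

```text
t: 11.28
tool_pos: [0.4647, 0.2334, 0.0494]
orientation: [0.893, -0.451, 0.0, -0.001]
contact_force: [-4.6, 3.3, 8.1]
finger_gap: 0.305
grip_force: 4.3
```

Run:
```python
from workcell import manip, vision
import cv2,numpy as np
s=manip.state(); print(s['tool_pos'],s['contact_force'])
E0=np.array([.53698,.13033]);a=np.radians(-54.3);u=np.array([np.cos(a),np.sin(a)]);n=np.array([-u[1],u[0]])
d=s['tool_pos'][:2]-E0; print(d@u,d@n)
a=vision.get_image("side")[160:290,200:345]; b=vision.get_image("wrist")[100:480,170:470]
cv2.imwrite("pics/p2.png",np.hstack([cv2.resize(a,(424,380),interpolation=2),b])[:,:,::-1])
```

```text
[0.46474365 0.23341857 0.04940366] [-4.57921024  3.25460396  8.06730162]
-0.12586942188111433 0.0014944786348170106
```

View pics/p2.png

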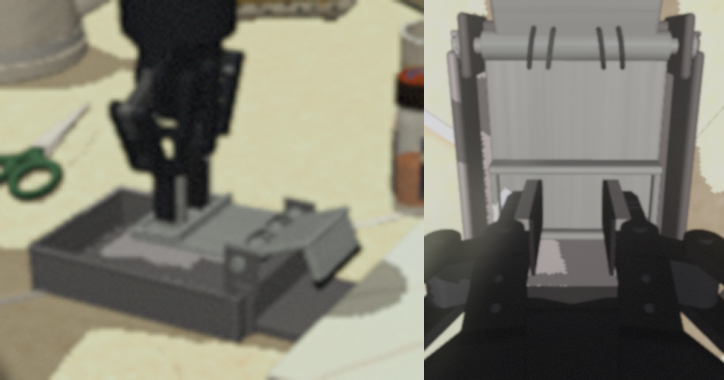

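The tail is level and the nose is visibly raised, with the fingers against the front lip (about 5 N). I'll press 2 mm more, then push forward gently.

carry_out(
  increments="0 0 0 0 0 2 26; 0 0 0 4 0 0 26; 0 0 0 5 0 0 26; 0 0 0 5 0 0 26; 0 0 0 5 0 0 26; 0 0 0 5 0 0 26; 0 0 0 5 0 0 26; 0 0 0 0 0 0 26",
)

```text
t: 12.38
tool_pos: [0.4825, 0.2108, 0.048]
orientation: [0.893, -0.451, 0.0, -0.002]
contact_force: [-3.8, 5.0, 9.1]
finger_gap: 0.306
grip_force: 5.2
```

```bash
cat > chk.py <<'E'
import sys
from workcell import manip, vision
import cv2,numpy as np
s=manip.state(); print(s['t'],s['tool_pos'],s['contact_force'])
E0=np.array([.53698,.13033]);a=np.radians(-54.3);u=np.array([np.cos(a),np.sin(a)]);n=np.array([-u[1],u[0]])
d=s['tool_pos'][:2]-E0; print(d@u,d@n,"Fu",s['contact_force'][:2]@u,"Fn",s['contact_force'][:2]@n)
a=vision.get_image("side")[160:320,220:420]; b=vision.get_image("wrist")[0:400,120:520]
cv2.imwrite(sys.argv[1],np.hstack([cv2.resize(a,(400,320),interpolation=2)[np.r_[0:320,[319]*80]],b])[:,:,::-1])
E
python3 chk.py pics/c1.png
```

```text
12.375 [0.48254832 0.21084474 0.04799222] [-3.84883397  4.99761628  9.1032572 ]
-0.09714781961882728 0.0027805969800629906 Fu -6.3044350909821985 Fn -0.20925961040380436
```

View pics/c1.png

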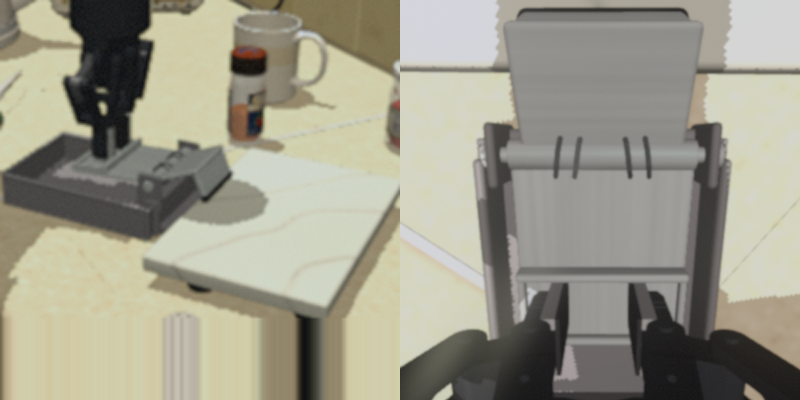

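The nose is over the board and the plate under it. I've now used all ten pictures, so I'll go on by force and measured numbers. About 23 mm remain.

carry_out(
  increments="0 0 0 4 0 0 26; 0 0 0 4 0 0 26; 0 0 0 3 0 0 26; 0 0 0 3 0 0 26; 0 0 0 2 0 0 26; 0 0 0 2 0 0 26; 0 0 0 0 0 0 26; 0 0 0 0 0 0 26",
)

```text
t: 13.48
tool_pos: [0.493, 0.1967, 0.0479]
orientation: [0.893, -0.451, 0.0, -0.002]
contact_force: [-4.6, 5.6, 9.4]
finger_gap: 0.307
grip_force: 5.6
```

carry_out(
  increments="0 0 0 1 0 0 26; 0 0 0 1 0 0 26; 0 0 0 0 0 0 26",
)

```text
t: 13.85
tool_pos: [0.4941, 0.1951, 0.0479]
orientation: [0.893, -0.451, 0.0, -0.002]
contact_force: [-5.0, 6.4, 8.6]
finger_gap: 0.306
grip_force: 5.8
```

carry_out(
  increments="0 0 0 1 0 0 26; 0 0 0 1 0 0 26; 0 0 0 0 0 0 26",
)

```text
t: 14.22
tool_pos: [0.4953, 0.1936, 0.0479]
orientation: [0.893, -0.451, 0.0, -0.002]
contact_force: [-5.0, 6.7, 8.9]
finger_gap: 0.305
grip_force: 5.8
```

carry_out(
  increments="0 0 0 1 0 0 26; 0 0 0 1 0 0 26; 0 0 0 0 0 0 26",
)

```text
t: 14.6
tool_pos: [0.4958, 0.1929, 0.0477]
orientation: [0.893, -0.451, -0.001, -0.003]
contact_force: [-8.1, 10.3, 10.7]
finger_gap: 0.309
grip_force: 8.4
```

carry_out(
  increments="0 0 0 1 0 0 26; 0 0 0 1 0 0 26; 0 0 0 0 0 0 26",
)

```text
t: 14.98
tool_pos: [0.4962, 0.1927, 0.0474]
orientation: [0.893, -0.45, -0.002, -0.003]
contact_force: [-11.4, 16.1, 11.3]
finger_gap: 0.303
grip_force: 11.9
```

```bash
cat > edge.py <<'E'
# far board edge corner pixels in scene view, compared to the start; drift of board
import cv2,numpy as np,sys
from workcell import vision,manip
im=vision.get_image("scene")[:,:,::-1].copy(); cv2.imwrite(sys.argv[1],im)
g0=cv2.cvtColor(cv2.imread("pics/scene0.png"),6); g1=cv2.cvtColor(im,6)
from h import *
S=Cam("scene")
pts=np.float32([(253.8,328.6),(398,370),(419.3,290.4),(286.8,257)]).reshape(-1,1,2)
o,st,_=cv2.calcOpticalFlowPyrLK(g0,g1,pts,None,winSize=(15,15))
print((o-pts).reshape(-1,2).round(2),st.ravel())
print("shift mm",((S.plane(o.reshape(-1,2),.03)-S.plane(pts.reshape(-1,2),.03))*1000).round(1))
s=manip.state();u=np.array([.5835,-.812]);print(s['tool_pos'],(s['tool_pos'][:2]-[.53698,.13033])@u,s['contact_force'][:2]@u)
E
python3 edge.py pics/s2.png
```

```text
[[ 5.2000e-01  3.8000e-01]
 [-3.9000e-01  1.5000e-01]
 [ 5.1940e+01 -4.5940e+01]
 [ 1.5303e+02 -3.7260e+01]] [1 1 1 1]
shift mm [[ 1.100e+00  3.000e-01  0.000e+00]
 [-2.000e-01 -6.000e-01  0.000e+00]
 [-2.080e+01  1.482e+02  0.000e+00]
 [ 8.960e+01  2.856e+02  0.000e+00]]
[0.49616312 0.19268467 0.04735844] -0.07444864684337764 -21.073164154845333
```

The force rose from 8 to 21 N with almost no travel, at 51.5 mm of push against 51.8 mm expected. The board's far corners haven't moved (≤1 mm), so the edge is home. I'll ease the push a little and then let the lever up slowly.

carry_out(
  increments="0 0 0 -1.5 0 0 26; 0 0 0 -1.5 0 -2 26; 0 0 0 0 0 -3 26; 0 0 0 0 0 -3 26; 0 0 0 0 0 -3 26; 0 0 0 0 0 -3 26; 0 0 0 0 0 -3 26; 0 0 0 0 0 0 26",
)

```text
t: 16.02
tool_pos: [0.4954, 0.1907, 0.0632]
orientation: [0.892, -0.451, -0.0, 0.0]
contact_force: [0.9, 1.1, 3.1]
finger_gap: 0.304
grip_force: 1.7
```

carry_out(
  increments="0 0 0 0 0 -3 26; 0 0 0 0 0 -3 26; 0 0 0 0 0 -4 26; 0 0 0 0 0 -6 26; 0 0 0 0 0 -20 26; 0 0 0 0 0 -50 26; 0 0 0 0 0 -50 26; 0 0 0 0 0 -50 26",
)

```text
t: 17.02
tool_pos: [0.4952, 0.1906, 0.2514]
orientation: [0.892, -0.451, 0.0, -0.0]
contact_force: [1.0, 0.4, 0.8]
finger_gap: 0.308
grip_force: 0.0
```

carry_out(
  increments="0 0 0 0 0 0 26; 0 0 0 0 0 0 26; 0 0 0 0 0 0 26",
)

```text
t: 17.4
tool_pos: [0.495, 0.1906, 0.2479]
orientation: [0.892, -0.451, -0.001, 0.001]
contact_force: [-0.5, -0.0, 1.0]
finger_gap: 0.301
grip_force: 0.0
```

```bash
python3 edge.py pics/s3.png
cat > w4.py <<'E'
from h import *
c=Cam("wrist"); im=vision.get_image("wrist")[:,:,::-1].copy(); cv2.imwrite("pics/w4.png",im)
hsv=cv2.cvtColor(im,40); g=cv2.cvtColor(im,6)
E0=np.array([.53698,.13033]);a=np.radians(-53.9);u=np.array([np.cos(a),np.sin(a)]);n=np.array([-u[1],u[0]])
rel=lambda P:np.c_[(P[:,:2]-E0)@u,(P[:,:2]-E0)@n]
# predicted board edge pixels and tray wall sides if all is as expected
X=lambda f,l,z:np.r_[E0+f*u+l*n,z]
q=c.proj([X(0,.12,.03),X(0,-.12,.03),X(-.045-.117,.055,.032),X(-.162,-.055,.032),X(-.06,.055,.032),X(-.06,-.055,.032),X(-.071-.03,0,.063)])
print(q.round(1))
# tray silhouette: dark pixels
m=cv2.inRange(g,0,150)
m=cv2.bitwise_and(m,cv2.inRange(hsv,(0,0,0),(180,60,150)))
for l in (-.02,-.05,.02): pass
# board edge: brightness profile across the predicted edge (row of strongest step) at several laterals
for l in(.11,.09,.075,-.075,-.09,-.11):
    f=np.arange(-.02,.0201,.0005); p=c.proj([X(t,l,.03) for t in f]).astype(np.float32)
    v=cv2.remap(im,p[:,0],p[:,1],1).reshape(-1,3).astype(float); b=v[:,0]-v[:,2]; d=np.convolve(b,[1]*6+[-1]*6,'same')
    k=np.argmax(np.abs(d[12:-12]))+12; print("edge",l,f[k].round(4),d[k].round())
# tray side walls: profile laterally at several f (grey/dark vs cream)
for F in(-.07,-.08,-.1,-.12,-.14):
    for sgn in(1,-1):
        l=np.arange(.035,.08,.0005); p=c.proj([X(F,sgn*t,.032) for t in l]).astype(np.float32)
        v=cv2.remap(im,p[:,0],p[:,1],1).reshape(-1,3).astype(float); b=v[:,2]-v[:,0]+0*v[:,0]; d=np.convolve(b,[1]*6+[-1]*6,'same')
        k=np.argmax(np.abs(d[12:-12]))+12; print("wall",F,sgn,(sgn*l[k]).round(4),d[k].round())
E
python3 w4.py
```

```text
[[  0.11   0.08]
 [ -0.09   0.03]
 [  4.3  -22.12]
 [-19.3   10.2 ]] [1 1 1 1]
shift mm [[  0.2   0.1   0. ]
 [ -0.   -0.1   0. ]
 [-30.7  38.7   0. ]
 [  0.  -39.8   0. ]]
[0.49509077 0.1906216  0.24798442] -0.07339914323389266 -0.41170357985777634
[[198.1 129.9]
 [442.7 131.2]
 [269.7 283.6]
 [369.3 283.9]
 [266.4 191.6]
 [373.8 192.1]
 [320.1 238.9]]
edge 0.11 0.002 91.0
edge 0.09 0.002 99.0
edge 0.075 0.002 96.0
edge -0.075 0.0015 85.0
edge -0.09 0.002 72.0
edge -0.11 0.0015 87.0
wall -0.07 1 0.042 35.0
wall -0.07 -1 -0.0545 134.0
wall -0.08 1 0.043 42.0
wall -0.08 -1 -0.0545 120.0
wall -0.1 1 0.0735 80.0
wall -0.1 -1 -0.0545 123.0
wall -0.12 1 0.0605 33.0
wall -0.12 -1 -0.0545 127.0
wall -0.14 1 0.0635 29.0
wall -0.14 -1 -0.054 127.0
```

The board hasn't moved (0.2 mm) and the tray wall is parallel to the board's axis within 0.01 rad. One last check is the rear wall, which should be at -0.160 if the edge is home (this view reads 2 mm high).

```bash
cat > w5.py <<'E'
from h import *
c=Cam("wrist"); im=cv2.imread("pics/w4.png")
E0=np.array([.53698,.13033]);a=np.radians(-53.9);u=np.array([np.cos(a),np.sin(a)]);n=np.array([-u[1],u[0]])
X=lambda f,l,z:np.r_[E0+f*u+l*n,z]
for l in(.02,.01,0,-.01,-.02):
    f=np.arange(-.185,-.0799,.0005); p=c.proj([X(t,l,.032) for t in f]).astype(np.float32)
    v=cv2.remap(im,p[:,0],p[:,1],1).reshape(-1,3).astype(float).mean(1); d=np.convolve(v,[1]*4+[-1]*4,'same')
    print(l,[(f[k].round(4),d[k].round()) for k in range(6,len(f)-6) if abs(d[k])==abs(d[k-5:k+6]).max() and abs(d[k])>60])
E
python3 w5.py
```

```text
0.02 [(np.float64(-0.1615), np.float64(-163.0)), (np.float64(-0.1495), np.float64(82.0)), (np.float64(-0.142), np.float64(119.0)), (np.float64(-0.1065), np.float64(65.0))]
0.01 [(np.float64(-0.1665), np.float64(-148.0)), (np.float64(-0.161), np.float64(-82.0)), (np.float64(-0.15), np.float64(81.0)), (np.float64(-0.1065), np.float64(91.0))]
0 [(np.float64(-0.171), np.float64(-86.0)), (np.float64(-0.1655), np.float64(-99.0)), (np.float64(-0.1615), np.float64(-84.0)), (np.float64(-0.1495), np.float64(78.0)), (np.float64(-0.1065), np.float64(96.0)), (np.float64(-0.101), np.float64(63.0))]
-0.01 [(np.float64(-0.1715), np.float64(-87.0)), (np.float64(-0.1655), np.float64(-98.0)), (np.float64(-0.161), np.float64(-80.0)), (np.float64(-0.1495), np.float64(81.0)), (np.float64(-0.1065), np.float64(95.0)), (np.float64(-0.101), np.float64(68.0))]
-0.02 [(np.float64(-0.171), np.float64(-88.0)), (np.float64(-0.1655), np.float64(-100.0)), (np.float64(-0.161), np.float64(-85.0)), (np.float64(-0.1495), np.float64(84.0)), (np.float64(-0.1065), np.float64(97.0)), (np.float64(-0.101), np.float64(65.0))]
```

```bash
cat >> w5.py <<'E'
print("w3")
z=np.load("w3.npz"); c.E,c.K,c.D=z["E"],z["K"],z["D"]; c.R=c.E[:3,:3]; c.c=-c.R.T@c.E[:3,3]
im=cv2.imread("pics/w3.png")
def prof(f,l,zz,th):
    p=c.proj([X(t,l,zz) for t in f]).astype(np.float32)
    v=cv2.remap(im,p[:,0],p[:,1],1).reshape(-1,3).astype(float).mean(1); d=np.convolve(v,[1]*4+[-1]*4,'same')
    return [(float(f[k].round(4)),float(d[k].round())) for k in range(6,len(f)-6) if abs(d[k])==abs(d[k-5:k+6]).max() and abs(d[k])>th]
for l in(.02,.01,0,-.01,-.02): print(l,prof(np.arange(-.235,-.1299,.0005),l,.032,60))
for l in(.03,.01,-.01,-.03): print("plate z.011",l,prof(np.arange(-.03,0,.0005),l,.011,40),"edge",prof(np.arange(-.03,.02,.0005),l*3,.03,40))
E
python3 w5.py | sed -n '/w3/,$p'
```

```text
w3
0.02 [(-0.209, -157.0), (-0.196, 77.0), (-0.187, 111.0)]
0.01 [(-0.209, -159.0), (-0.196, 77.0), (-0.1865, 123.0)]
0 [(-0.21, -153.0), (-0.196, 80.0), (-0.157, 93.0)]
-0.01 [(-0.212, -168.0), (-0.196, 77.0), (-0.157, 93.0)]
-0.02 [(-0.212, -174.0), (-0.196, 81.0), (-0.157, 97.0)]
plate z.011 0.03 [(-0.0145, -98.0), (-0.0095, 95.0)] edge [(0.001, 91.0)]
plate z.011 0.01 [(-0.0145, -90.0), (-0.0095, 78.0)] edge [(-0.015, -102.0), (-0.01, 98.0), (0.0015, 109.0)]
plate z.011 -0.01 [(-0.0145, -93.0), (-0.0095, 87.0)] edge [(-0.014, -43.0), (-0.0095, 95.0), (0.0015, 102.0)]
plate z.011 -0.03 [(-0.014, -87.0), (-0.009, 97.0)] edge [(0.001, 92.0)]
```

The step positions leave a few mm of doubt about the gap, so I'll sample the colours straight across the block/board joint. The camera is almost vertically above it.

```bash
cat > w6.py <<'E'
from h import *
c=Cam("wrist"); im=cv2.imread("pics/w4.png"); print("cam",c.c, (c.c[:2]-[.53698,.13033])@[.589,-.808])
E0=np.array([.53698,.13033]);a=np.radians(-53.9);u=np.array([np.cos(a),np.sin(a)]);n=np.array([-u[1],u[0]])
X=lambda f,l,z:np.r_[E0+f*u+l*n,z]
f=np.arange(-.024,.010,.001)
print("f",(f*1000).round().astype(int))
for l in(.06,.052,.048,.042,.039,.037,-.037,-.039,-.042,-.048,-.06):
    p=c.proj([X(t,l,.03) for t in f]).astype(np.float32)
    v=cv2.remap(im,p[:,0],p[:,1],1).reshape(-1,3).astype(int)
    print(l,"sum/3",v.mean(1).astype(int)); print("   r-b",v[:,2]-v[:,0])
E
python3 w6.py
```

```text
cam [0.53783521 0.13449171 0.39101696] -0.0028589460127223625
f [-24 -23 -22 -21 -20 -19 -18 -17 -16 -15 -14 -13 -12 -11 -10  -9  -8  -7
  -6  -5  -4  -3  -2  -1   0   1   2   3   4   5   6   7   8   9]
0.06 sum/3 [158 157 157 158 157 155 154 156 165 177 186 190 192 192 193 193 193 195
 196 197 197 197 193 177 154 146 155 164 166 167 166 166 167 167]
   r-b [ 9 11 11 11 11  9  9  9 11 14 17 20 20 17 15 13 13 13 14 15 16 16 16 16
 15 15 16 16 17 17 17 17 17 18]
0.052 sum/3 [114 117 116 113 104  93  90  99 109 118 125 127 125 122 115 111 109 108
 116 134 148 153 149 139 133 140 154 162 165 166 166 167 167 166]
   r-b [ 6  7  7  7  6  5  5  4  4  4  4  3  4  4  4  3  6  9 19 29 32 33 32 29
 23 17 16 17 17 17 17 16 17 17]
0.048 sum/3 [111 107 106 105 104 103 102 101 103 104 105 104 103 102 103 102 103 103
 102 103 104 104 104 107 119 137 154 163 166 166 166 166 166 166]
   r-b [ 6  6  6  6  5  5  5  6  5  5  5  6  6  4  6  6  5  6  5  6  6  8  9 13
 15 15 16 16 17 17 17 17 17 17]
0.042 sum/3 [152 136 122 115 111 107 103 105 114 126 138 144 143 135 123 115 111 107
 106 104 100  97 101 110
[... 1298 characters left out ...]
  98  98  97  94  95 110 131 146 155 158 159 158 159 159 159]
   r-b [ 5  6  5  5  5  6  6  7  6  6  6  6  6  6  6  6  6  5  5  6  6  7  7  9
 13 15 17 17 17 17 17 17 17 17]
-0.048 sum/3 [ 62  62  62  62  62  63  63  66  71  74  77  76  76  73  79  90 100 106
 120 137 145 147 141 130 125 134 147 155 158 159 159 159 158 159]
   r-b [ 4  4  4  4  4  4  3  4  4  3  4  3  4  4  4  5  7 13 26 35 37 38 36 31
 21 16 17 17 16 17 17 18 17 17]
-0.06 sum/3 [198 197 197 197 196 197 197 197 197 197 198 198 198 199 199 199 200 199
 198 198 198 196 191 172 147 139 149 156 158 159 159 159 159 159]
   r-b [12 14 15 16 17 16 15 15 17 16 15 13 12 11  9  8  8  8 11 14 16 17 16 16
 15 15 16 16 17 17 16 16 16 16]
```

At the block the grey runs straight into the board with no worktop colour between, so the gap is under 2 mm. The lateral offset is about 3 mm. The fingers came free at the height expected for lever ≈0.18. I'm handing it in.

```bash
python3 -c "
from workcell import ticket; print(ticket.job_done())"
```

```text
the job is handed in; nothing more can be done
None
```

The tray is clipped onto the middle of the board's facing edge and the job is handed in: edge home with under 2 mm gap, about 3 mm off centre, square within about 0.01 rad, board unmoved; the lever angle was inferred from where the fingers came free, not read, and no verdict came back.

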